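Roll the bearing sleeve up to its buffer and hold it

ROBOT

A 7-joint arm with a two-finger parallel gripper is mounted at the origin on a cart in front of the work surface, level with it; the furniture and walls round the work are solid. World frame = base frame: x ahead of the robot, y to its left, z up, the work surface at z = 0. Lengths are in m, angles in rad, forces in N, time in s.
With the tool pointing down it reaches from about 0.4 to 0.9 m from the base axis. Payload 5.5 kg.
Tool frame: the origin (TCP) lies at the centre of the arm's flange, where the gripper is bolted on; the fingertips stand 173 mm ahead of it and the grasp point (between the pads) lies 155 mm ahead of it; z points along the fingers, y is the direction in which the jaws open and shut (so a half turn about z gives the same grasp; the last joint's range is limited). The gripper opens to 85 mm and grips with 20 to 120 N. Pads are 22 mm wide; open, the fingers measure 114 mm over their backs; the gripper's body (76 mm by 85 mm) begins 54 mm behind the grasp point. The pads swing forward as they close: fully open they stand 13 mm farther back than shut.
Start: joints at [-1.068, 0.501, -0.427, 1.55, 0.221, 1.138, -0.21], TCP at [0.154, 0.631, 0.405] pointing down, gripper open.
Joint ranges: [-2.88, 2.88], [-0.31, 2.03], [-1.54, 1.56], [0.2, 2.42], [-1.41, 4.55], [0.19, 2.02], [-2.57, 2.57]. Speed limits (rad/s): [2.57, 2.57, 3.14, 3.14, 3.14, 3.14, 3.14].

INTERFACE

Orientations are given as a unit quaternion [w, x, y, z].
In Python, from station import manip gives the robot as it stands.
- The arm moves only by the tool apply_moves, never from a script. Its argument "motion" is one flat list of numbers, 6 for each row, row after row: the shift along the tool's x, y, z in units of 30 mm (1.0 is 30 mm), then the turn, a rotation vector about the tool's x, y, z in units of 5 degrees (1.0 is 5 degrees). A call has 1 to 20 rows; each row shifts and turns the commanded pose from where the row before left it, along the tool's axes as they then stand; what a row does not reach is not made up. A row lasts 1/12 s, in which the tool goes at most 41.7 mm and 7.16 degrees, less where a joint would pass 70% of its speed; a pose out of reach is approached as far as the arm can. A call is refused whole if a number of a shift passes 1 or a number of a turn 1, either way. A call with a gripper value outside its range is refused whole. "gripper" is the closure, from 0 (fully open) to 1 (shut), set as the call begins (left out, the last holds). The fingers move at their own pace and stop on an object; "newtons" is the grip in N (left out, the last holds). Time passes only in rows, so rows that do not move let the fingers close. It gives the time, the measured TCP pose, the force and the opening at its end, in the units of the state.
- manip.state(): the state, without advancing time (a new reading comes with each control period).
- manip.snapshot(name): name is "scene" or "top" or "wrist"; returns the picture (420x560x3 uint8, red, green, blue); there is no depth.
- manip.get_calibration(name): a dict with "camera_matrix" (3x3 intrinsics, pixels), "origin" and "rotation" of the camera in the world. Camera axes: x right, y up, looking along -z (the intrinsics and any distortion apply to the point x, -y, -z); pixel columns grow to the right and rows downward; lengths in m; the calibration is good to about 2 mm. A picture is of the moment at which its call begins: read the wrist's pose just before it. get_calibration takes no time and is no camera call; for the wrist camera it gives the pose at the moment of the call.
- manip.sign_off(): hands the job in, once; it reports no verdict.
The state is a dict: "time_s": time; "joint_positions": joint angles; "qd": joint speeds; "joint_efforts": joint torques, N m; "tool_pos": TCP position; "tcp_rot": TCP orientation; "contact_force": force on the tool from outside, world axes, zero at the start; "wrist_torque": the same for the moment, N m; "width": finger opening in m.
Only numpy, scipy, OpenCV 4.12 (cv2) and the standard library are available. Lean on these libraries where they do the work, as an engineer would, in place of code of your own. Each camera call takes 0.05 s, during which the arm holds its last target.

TASK

Without gripping or lifting it, push the brass bearing sleeve with your fingertips slowly up the small blue-railed ramp until it meets the red spring buffer at the top, and keep pushing gently until the buffer is pressed in well past half of its travel. Never flick the sleeve or let it run back down, and leave the jar, the tape measure and the ball bearing beside the ramp where they are. Finish while still holding the sleeve against the pressed buffer with your fingers, so that a workmate can put the retaining pin in behind it.

Things in the scene. Friction and masses are not known exactly. Their poses are not given: they have to be found in the camera images.
- ramp: Fixed ramp, grey base 275 x 130 mm, dark steel lane between blue rails 94 mm apart, 10 to 12 mm high (two lugs 20 mm). Origin: base underside, on the bench and the lane's centre line; x level, uphill along the lane, z up. Level landing 12 mm above the bench from x -0.143 to -0.075, its low end open but for a 4 mm lip at x -0.14; from x -0.075 an 8 degree incline rises to +x.
- deck: The incline, part of the fixed ramp. Origin: on its surface, on the centre line, where the incline begins (ramp x -0.075, 12 mm above the bench); x up the slope (8 degrees above level), y across the lane, z square off the surface (z = 0), which runs to x 0.20. A blue end block 42 mm high at x 0.187 to 0.201 closes the top and carries the buffer.
- sleeve: Polished, oiled brass sleeve, a cylinder 52 mm in diameter, 90 mm long, dark recessed ends, 0.4 to 0.8 kg, slippery (friction about 0.25), rolls freely. Origin: its centre; its y is its axis, across the lane; its x and z turn as it rolls. Starts at rest on the landing, centre 26 mm above the surface; on the incline it rolls back if let go.
- stop_face (a point): Centre of the rubber face of the unpressed red buffer, facing down the slope: at x = 0.161, y = 0, z = 0.026 in the deck's frame. The point is fixed to the deck and does not move with the buffer. The sleeve first touches when its centre is at deck x = 0.135.
- buffer (a joint): Spring buffer: plate 70 mm wide, 11 to 41 mm above the incline, black rubber in front, red behind. Value in m: 0 sprung out, 0.012 fully pressed in, up the slope. Takes about 0.7 N to start, 2.8 N at 6 mm, 4.9 N at the end, besides 1 to 2 N for the sleeve on the slope; springs back when let go.
- screw_jar: Bystander: jar of screws with a grey lid, 70 mm wide, 95 mm high, loose beside the ramp on its left. Origin: centre of its underside.
- tape_measure: Bystander: yellow and black tape measure, 38 x 87 x 66 mm, loose beside the ramp on its left. Origin: centre of its underside.
- bearing: Bystander: steel ball bearing 52 mm wide, 15 mm high, lying loose beside the ramp on its right. Origin: centre of its underside.
There are look-alikes about, which are no part of the job. Leave any green or purple look-alike of the sleeve alone.

How it is judged:
By the outcome, as a careful person would: the job done as asked, in the order asked, and still so for the second after the job is handed in, while the arm keeps its last pose, push and grip.
It also fails if it takes over 45 s, if anything falls off the work surface, if the arm or the gripper's body presses on something with over 40 N, if the wrist force passes 120 N, or if a joint passes its speed limit or range.

## Working session

There is one attempt and no reset: what is moved stays moved. The work goes in short steps, Python scripts to look and compute and a tool call to move; the robot and the scene stay as the last step left them, time stands still between calls to the robot, and variables do not carry over. Pictures are saved under pics/ and viewed, and the job is handed in when it is done.

Besides the shell and the picture viewer there is one more tool, called after "Call:" as a command line: name --argument value ..., lists and objects as JSON in quotes. apply_moves: Moves the arm, as the interface text tells. Its arguments: {"type":"object","properties":{"motion":{"type":"array","items":{"type":"number"}},"gripper":{"type":"number"},"newtons":{"type":"number"}},"required":["motion"]}

```bash
mkdir -p pics; ls; cat > h.py <<'E'
from station import manip
import numpy as np, cv2
def snap(n,f):
    im=manip.snapshot(n); cv2.imwrite('pics/'+f,im[:,:,::-1]); return im
E
python3 - <<'E'
from h import *
s=manip.state(); print(s)
for n in ('scene','top','wrist'):
    c=manip.get_calibration(n); print(n,c)
    snap(n,n+'0.png')
E
```

```text
pics
{'time_s': 0.0, 'joint_positions': array([-1.06781701,  0.50182439, -0.42677473,  1.55148233,  0.22077844,
        1.13828087, -0.21033526]), 'qd': array([-0.00047057, -0.00026414,  0.00119218,  0.00283343, -0.00056405,
       -0.00161984, -0.00058572]), 'joint_efforts': array([-8.98976168e-05, -5.69517839e+01, -5.81607923e+00, -2.80939704e+01,
        1.05710301e-02,  1.21350138e-02,  1.43748618e-06]), 'tool_pos': array([0.15433729, 0.63103297, 0.40365881]), 'tcp_rot': array([-1.51833771e-04,  1.19601353e-01,  9.92821520e-01, -9.60448363e-04]), 'contact_force': array([0.41851145, 0.19960038, 0.02350299]), 'wrist_torque': array([-0.04189612, -0.00237646,  0.02428272]), 'width': 0.08516773595207475}
scene {'camera_matrix': array([[472.60588143,   0.        , 281.31753154],
       [  0.        , 472.60588143, 209.20529882],
       [  0.        ,   0.        ,   1.        ]]), 'origin': array([-0.26043951,  1.25793728,  0.77437864]), 'rotation': array([-0.26319308, -0.16992237,  0.48162515,  0.81846992])}
top {'camera_matrix': array([[525.89423895,   0.        , 278.50289589],
       [  0.        , 525.89423895, 213.55784645],
       [  0.        ,   0.        ,   1.        ]]), 'origin': array([0.26600074, 0.2303641 , 1.5150896 ]), 'rotation': array([-0.70039333, -0.06598094,  0.06288456,  0.70791329])}
wrist {'camera_matrix': array([[366.67104205,   0.        , 278.2868523 ],
       [  0.        , 366.67104205, 212.55939986],
       [  0.        ,   0.        ,   1.        ]]), 'origin': array([0.0757165 , 0.64913366, 0.37308028]), 'rotation': array([ 0.77676222, -0.12477215, -0.09721519,  0.60960772])}
```

View pics/scene0.png

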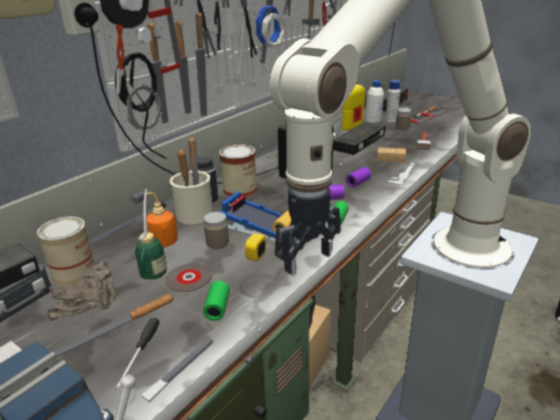

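View pics/top0.png

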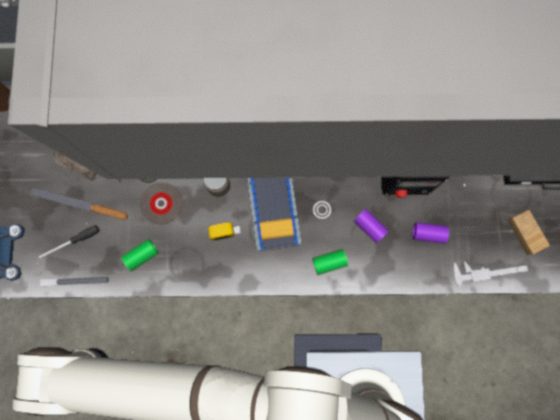

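View pics/wrist0.png

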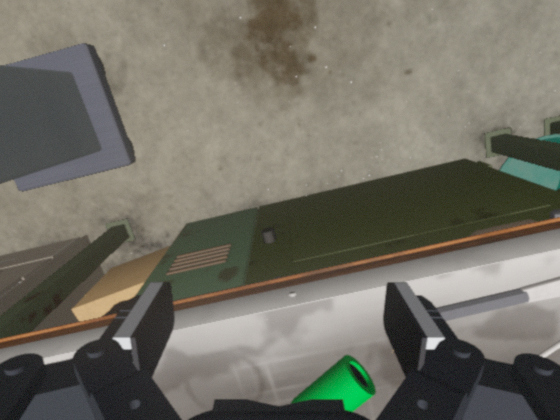

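Top view: the ramp is around (275,212), its orange-brass sleeve is at (277,229), and its top end is hidden under an overhanging cabinet. Jar at (216,185), tape at (221,231), bearing at (321,210). The green and purple cylinders are look-alikes. I'll zoom in and project.

```bash
cat >> h.py <<'E'
from scipy.spatial.transform import Rotation as R
def rot(q): return R.from_quat([q[1],q[2],q[3],q[0]])
def ray(c,uv):
    K=c['camera_matrix']; uv=np.atleast_2d(uv)
    d=np.c_[(uv[:,0]-K[0,2])/K[0,0],-(uv[:,1]-K[1,2])/K[1,1],-np.ones(len(uv))]
    return rot(c['rotation']).apply(d)
def onz(c,uv,z):
    d=ray(c,uv); o=c['origin']; return o+d*((z-o[2])/d[:,2])[:,None]
def proj(c,P):
    K=c['camera_matrix']; p=rot(c['rotation']).inv().apply(np.atleast_2d(P)-c['origin'])
    return np.c_[K[0,2]+K[0,0]*p[:,0]/-p[:,2],K[1,2]-K[1,1]*p[:,1]/-p[:,2]]
def crop(f,g,x0,y0,w,h,k):
    im=cv2.imread('pics/'+f)[y0:y0+h,x0:x0+w]; cv2.imwrite('pics/'+g,cv2.resize(im,None,fx=k,fy=k,interpolation=cv2.INTER_CUBIC))
E
python3 - <<'E'
from h import *
crop('top0.png','top0c.png',195,160,150,105,5)
crop('scene0.png','scene0c.png',190,180,160,110,5)
c=manip.get_calibration('top')
print(onz(c,[[277,229],[250,178],[296,178],[275,176],[258,248],[300,245]],0.02).round(3))
print(rot(c['rotation']).as_matrix().round(3))
E
```

```text
[[0.497 0.24  0.02 ]
 [0.649 0.318 0.02 ]
 [0.647 0.183 0.02 ]
 [0.654 0.245 0.02 ]
 [0.443 0.295 0.02 ]
 [0.45  0.175 0.02 ]]
[[-0.01   0.983 -0.182]
 [-1.    -0.011 -0.003]
 [-0.005  0.181  0.983]]
```

View pics/top0c.png

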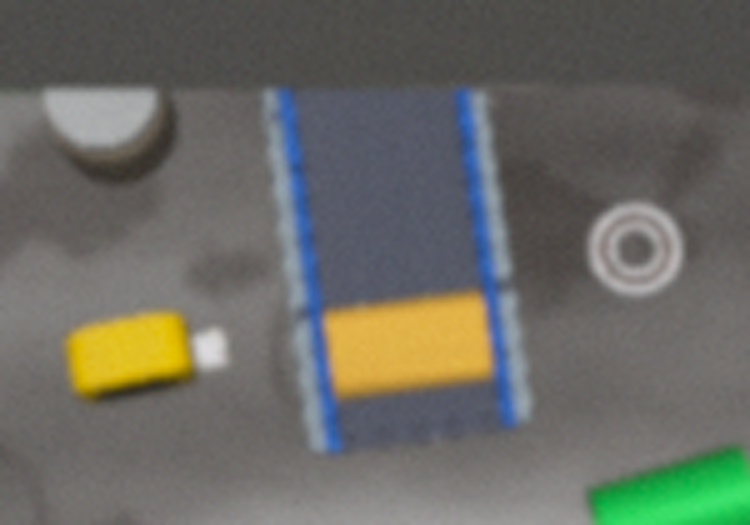

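View pics/scene0c.png

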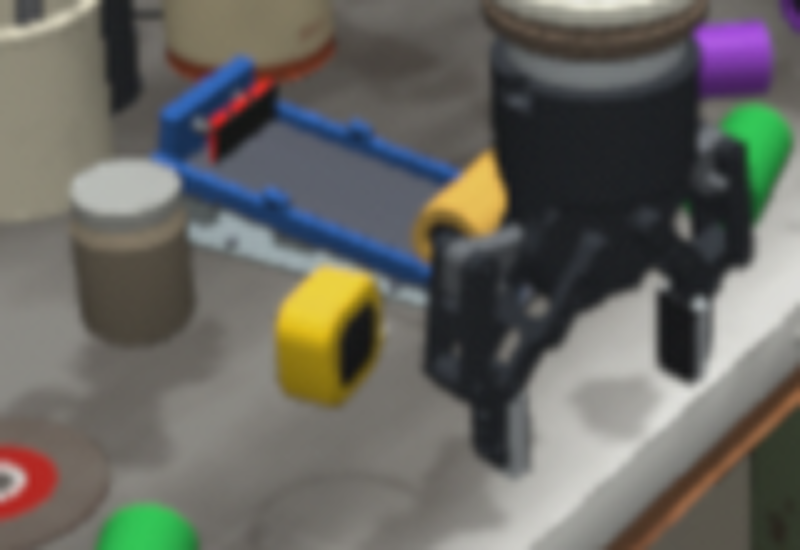

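```bash
python3 - <<'E'
from h import *
t=manip.get_calibration('top'); s=manip.get_calibration('scene')
for z in (0.1,0.3,0.5,0.6,0.7,0.8,0.9,1.0):
    P=onz(t,[[60,178],[150,178],[275,178],[500,178]],z)
    print(z,P[2].round(3),proj(s,P).round(0).tolist(), onz(t,[[275,122]],z).round(3)[0])
print('scene view row0 pts on wall rays', ray(s,[[0,0],[280,0],[560,0]]).round(2))
w=manip.get_calibration('wrist'); print(ray(w,[[278,212],[278,0],[278,420]]).round(2))
# ramp guess in crops
px=np.array([[325,312],[482,293],[492,378],[335,395]])/5+[195,160]
print('sleeve',onz(t,px,0.038).round(3))
px=np.array([[313,450],[528,418],[268,90],[487,90]])/5+[195,160]
print('base',onz(t,px,0.0).round(3))
px=np.array([[247,121]])/5+[190,180]
print('stop',onz(s,px,0.06))
E
```

```text
0.1 [0.627 0.244 0.1  ] [[84.0, 290.0], [168.0, 242.0], [252.0, 194.0], [350.0, 137.0]] [0.791 0.242 0.1  ]
0.3 [0.576 0.242 0.3  ] [[113.0, 205.0], [186.0, 172.0], [262.0, 137.0], [353.0, 95.0]] [0.716 0.241 0.3  ]
0.5 [0.525 0.24  0.5  ] [[145.0, 109.0], [208.0, 90.0], [274.0, 69.0], [357.0, 44.0]] [0.642 0.239 0.5  ]
0.6 [0.5   0.239 0.6  ] [[163.0, 56.0], [220.0, 43.0], [281.0, 30.0], [359.0, 13.0]] [0.605 0.238 0.6  ]
0.7 [0.474 0.238 0.7  ] [[182.0, -1.0], [233.0, -7.0], [289.0, -13.0], [361.0, -22.0]] [0.568 0.237 0.7  ]
0.8 [0.449 0.237 0.8  ] [[202.0, -62.0], [247.0, -62.0], [297.0, -62.0], [364.0, -61.0]] [0.531 0.236 0.8  ]
0.9 [0.423 0.236 0.9  ] [[224.0, -127.0], [263.0, -122.0], [307.0, -116.0], [367.0, -107.0]] [0.494 0.236 0.9  ]
1.0 [0.398 0.235 1.   ] [[248.0, -198.0], [280.0, -188.0], [318.0, -176.0], [371.0, -160.0]] [0.457 0.235 1.   ]
scene view row0 pts on wall rays [[ 1.13 -0.52 -0.08]
 [ 0.65 -0.87 -0.09]
 [ 0.18 -1.23 -0.1 ]]
[[ 0.3  -0.08 -0.95]
 [-0.23  0.06 -1.13]
 [ 0.83 -0.2  -0.77]]
sleeve [[0.514 0.288 0.038]
 [0.524 0.199 0.038]
 [0.475 0.194 0.038]
 [0.466 0.283 0.038]]
base [[0.439 0.297 0.   ]
 [0.456 0.172 0.   ]
 [0.654 0.323 0.   ]
 [0.652 0.193 0.   ]]
stop [[0.66655198 0.26263733 0.06      ]]
```

```bash
cat >> h.py <<'E'
YAW=np.deg2rad(6.7); O=np.array([0.589,0.251,0.0])
def setramp(): 
    U=np.array([np.cos(YAW),np.sin(YAW),0]); V=np.array([-np.sin(YAW),np.cos(YAW),0]); return U,V,np.array([0,0,1.])
def ramp(p):  # ramp coords -> world
    U,V,W=setramp(); p=np.atleast_2d(p); return O+p[:,:1]*U+p[:,1:2]*V+p[:,2:]*W
A=np.deg2rad(8)
def deck2ramp(p):
    p=np.atleast_2d(p); return np.c_[-0.075+p[:,0]*np.cos(A)-p[:,2]*np.sin(A),p[:,1],0.012+p[:,0]*np.sin(A)+p[:,2]*np.cos(A)]
def Rt(tilt=A):
    U,V,W=setramp(); z=np.sin(tilt)*U-np.cos(tilt)*W; x=-(np.cos(tilt)*U+np.sin(tilt)*W); y=np.cross(z,x)
    return np.c_[x,y,z]
def rep(tip=0.173):
    s=manip.state(); Rm=rot(s['tcp_rot']).as_matrix(); T=s['tool_pos']+tip*Rm[:,2]
    U,V,W=setramp(); d=T-O; rt=np.array([d@U,d@V,d@W])
    dx=rt-[-0.075,0,0.012]; dk=np.array([dx[0]*np.cos(A)+dx[2]*np.sin(A),dx[1],-dx[0]*np.sin(A)+dx[2]*np.cos(A)])
    f=s['contact_force']; n=np.cos(A)*U+np.sin(A)*W
    print('t',round(s['time_s'],2),'tcp',s['tool_pos'].round(4),'tip ramp',rt.round(4),'deck',dk.round(4),'F',f.round(2),'Falong',round(f@n,2),'w',round(s['width'],4))
    print(' rot err deg',np.rad2deg(R.from_matrix(Rm.T@Rt()).as_rotvec()).round(2),'j',s['joint_positions'].round(2))
    return s,Rm,T,rt,dk
def plan(target,Rm,T): # world tip target, shift along tool axes in units
    print('shift units (tool)',(Rm.T@(np.asarray(target)-T)/0.03).round(3))
E
python3 - <<'E'
from h import *
s,Rm,T,rt,dk=rep()
rv=R.from_matrix(Rm.T@Rt()).as_rotvec(); print('turn units',np.rad2deg(rv)/5)
R1=Rt()
# tool-origin target s.t. tip at ramp (-0.2,0,0.13)
tgt=ramp([-0.2,0,0.13])[0]-0.173*R1[:,2]; print(tgt)
print('shift in new frame',R1.T@(tgt-s['tool_pos'])/0.03, 'old frame',Rm.T@(tgt-s['tool_pos'])/0.03)
E
```

```text
t 0.15 tcp [0.1544 0.6311 0.4039] tip ramp [-0.3874  0.428   0.2309] deck [-0.2789  0.428   0.2603] F [ 0.51  0.09 -0.41] Falong 0.46 w 0.0856
 rot err deg [ -1.51  -7.93 -20.4 ] j [-1.07  0.5  -0.43  1.55  0.22  1.14 -0.21]
turn units [-0.30182966 -1.58653647 -4.0792772 ]
[0.36645335 0.22485678 0.30131638]
shift in new frame [ -4.91285313 -14.2748612    4.1439943 ] old frame [-10.08356033 -11.47145918   3.43626432]
```

Call:
apply_moves --motion '[-0.06, -0.317, -0.816, 0, 0, 0, 0, 0, 0, -0.06, -0.317, -0.816]' --gripper 0.41 --newtons 20

```text
time_s: 0.32
tool_pos: [0.1545, 0.6216, 0.432]
tcp_rot: [0.014, 0.085, 0.996, 0.002]
contact_force: [0.4, 0.5, 1.0]
width: 0.0641
```

I put the first row's turn values in the shift slots. It was a harmless rise of 28 mm. I'll recompute.

```bash
cat >> h.py <<'E'
def goal(tipramp,tip=0.173):
    s,Rm,T,rt,dk=rep(tip); R1=Rt(); rv=R.from_matrix(Rm.T@R1).as_rotvec()
    tgt=ramp(tipramp)[0]-tip*R1[:,2]
    print('turn units',(np.rad2deg(rv)/5).round(3),'then shift units',(R1.T@(tgt-s['tool_pos'])/0.03).round(3))
E
python3 -c "
from h import *
goal([-0.2,0,0.13])"
```

```text
t 0.32 tcp [0.1545 0.6216 0.432 ] tip ramp [-0.3833  0.4185  0.259 ] deck [-0.2709  0.4185  0.2875] F [0.42 0.46 1.03] Falong 0.61 w 0.0641
 rot err deg [ -1.    -6.28 -16.42] j [-1.06  0.46 -0.44  1.55  0.24  1.18 -0.15]
turn units [-0.199 -1.257 -3.285] then shift units [ -4.815 -13.96    5.074]
```

Call:
apply_moves --motion '[0, 0, 0, -0.05, -0.314, -0.82, 0, 0, 0, -0.05, -0.314, -0.82, 0, 0, 0, -0.05, -0.314, -0.82, 0, 0, 0, -0.05, -0.314, -0.82, -0.32, -0.93, 0.34, 0, 0, 0, -0.32, -0.93, 0.34, 0, 0, 0, -0.32, -0.93, 0.34, 0, 0, 0, -0.32, -0.93, 0.34, 0, 0, 0, -0.32, -0.93, 0.34, 0, 0, 0, -0.32, -0.93, 0.34, 0, 0, 0, -0.32, -0.93, 0.34, 0, 0, 0, -0.32, -0.93, 0.34, 0, 0, 0, -0.32, -0.93, 0.34, 0, 0, 0, -0.32, -0.93, 0.34, 0, 0, 0, -0.32, -0.93, 0.34, 0, 0, 0, -0.32, -0.93, 0.34, 0, 0, 0, -0.32, -0.93, 0.34, 0, 0, 0, -0.32, -0.93, 0.34, 0, 0, 0, -0.32, -0.93, 0.34, 0, 0, 0, 0, 0, 0, 0, 0, 0]'

```text
time_s: 1.98
tool_pos: [0.3672, 0.2195, 0.2967]
tcp_rot: [0.068, -0.055, 0.996, 0.001]
contact_force: [0.5, -0.0, 0.5]
width: 0.0503
```

```bash
python3 - <<'E'
from h import *
goal([-0.2,0,0.13])
print(manip.get_calibration('wrist'))
snap('wrist','w1.png'); snap('scene','s1.png')
E
```

```text
t 1.98 tcp [0.3672 0.2195 0.2967] tip ramp [-0.2006 -0.0066  0.1253] deck [-0.1086 -0.0066  0.1297] F [ 0.51 -0.    0.52] Falong 0.57 w 0.0503
 rot err deg [-0.41 -0.24 -0.33] j [-0.38  0.22 -0.28  2.23  0.24  0.6   0.84]
turn units [-0.082 -0.049 -0.066] then shift units [-0.018  0.18  -0.152]
{'camera_matrix': array([[366.67104205,   0.        , 278.2868523 ],
       [  0.        , 366.67104205, 212.55939986],
       [  0.        ,   0.        ,   1.        ]]), 'origin': array([0.29164596, 0.20996713, 0.25548359]), 'rotation': array([ 0.64968758, -0.15196849, -0.16562159,  0.7262101 ])}
```

View pics/w1.png

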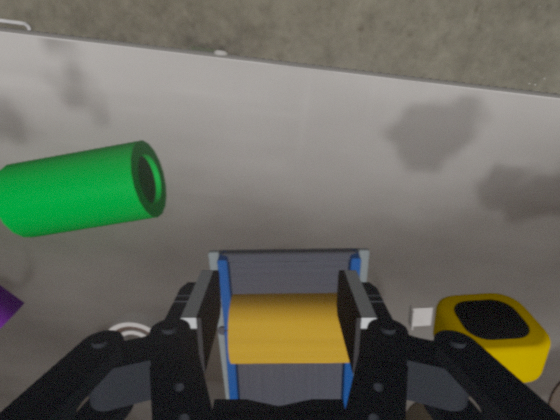

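View pics/s1.png

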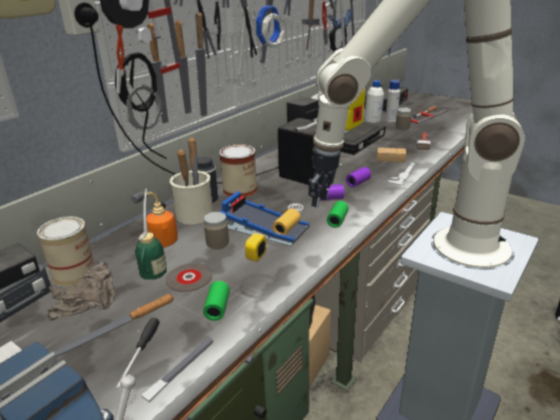

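The wrist view shows the open landing edge along row ~250 (corners (210,250) and (368,250)) and the sleeve from (229,293) to (337,362). The scene view shows the ramp unobstructed, with the buffer at (238,203). I'll zoom and fit.

```bash
python3 - <<'E'
from h import *
crop('w1.png','w1c.png',195,235,190,140,4)
crop('s1.png','s1c.png',205,180,120,75,6)
E
```

```text
(no output)
```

View pics/w1c.png

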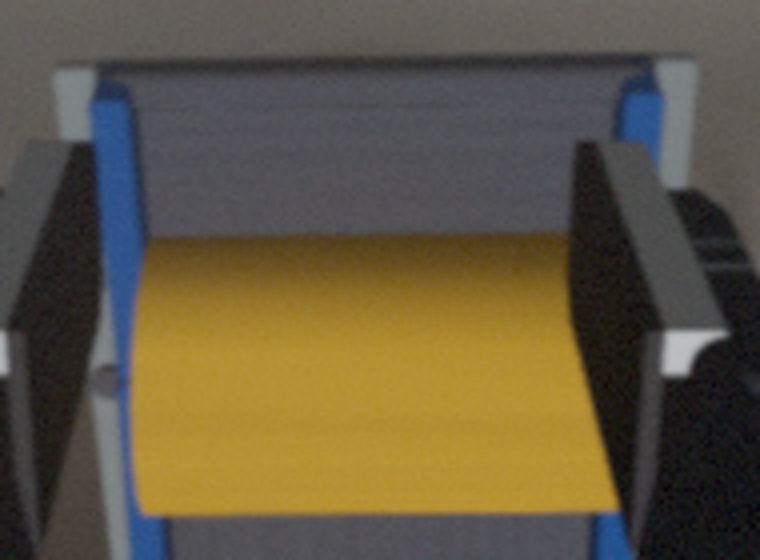

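View pics/s1c.png

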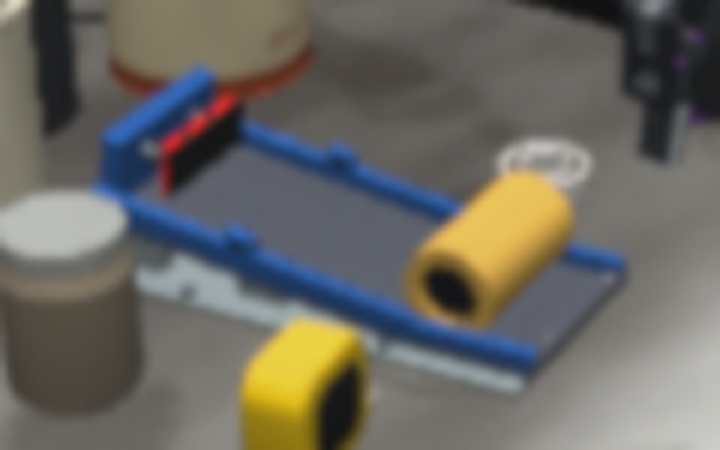

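```bash
cat > fit.py <<'E'
from h import *
import h
from scipy.optimize import least_squares
t=manip.get_calibration('top'); s=manip.get_calibration('scene'); w=manip.get_calibration('wrist')
def sil(c,xs,y,near,K):  # silhouette points of cylinder at ramp xs; pick extreme in v
    a=np.linspace(0,2*np.pi,361); P=np.c_[xs+.026*np.cos(a),0*a+y,.038+.026*np.sin(a)]
    p=proj(c,ramp(P)); i=np.argmin(p[:,1]) if near else np.argmax(p[:,1]); return p[i]
def res(q,full=False):
    h.O=np.array([q[0],q[1],0]); h.YAW=q[2]; xs=q[3]
    globals().update(O=h.O,YAW=h.YAW)
    r=[]
    def add(c,P,uv): r.append(proj(c,ramp(P))[0]-uv)
    add(w,[-.143,-.065,.006],[209.2,252.5]); add(w,[-.143,.065,.006],[368.7,250.5])
    add(s,[-.143,.051,.0225],[294.2,238.5]); add(s,[-.143,-.051,.0225],[309.2,224.2])
    add(s,deck2ramp([.161,0,.026])[0],[239.5,204])
    add(s,[xs,.045,.038],[279.7,227.5])
    add(t,[-.143,.065,.006],[257.6,250]); add(t,[-.143,-.065,.006],[300.6,243.6])
    add(t,[xs,0,.038],np.array([408.5,344.5])/5+[195,160])
    v1=sil(w,xs,0,True,0)[1]-294.2; v2=sil(w,xs,0,False,0)[1]-363.5
    r.append(np.array([v1,v2]))
    return np.array(r) if full else np.ravel(r)
f=least_squares(res,[.589,.251,.117,-.095],loss='soft_l1'); print(f.x.round(4),np.rad2deg(f.x[2])); print(res(f.x,True).round(1))
E
python3 fit.py
```

```text
[ 0.588   0.2566  0.1239 -0.0926] 7.100084149816363
[[-2.8 -0.7]
 [-0.3  0.1]
 [-2.3  0.2]
 [-2.  -0.9]
 [-1.3  0.5]
 [-1.7  1.9]
 [-2.3  0.1]
 [-0.6  0.5]
 [-1.5 -0.6]
 [-0.5  0. ]]
```

```bash
sed -i "s/loss='soft_l1')/loss='soft_l1',x_scale=[.01,.01,.1,.01],diff_step=1e-3)/" fit.py; python3 fit.py
```

```text
[ 0.588   0.2566  0.1239 -0.0926] 7.099993337224594
[[-2.8 -0.7]
 [-0.3  0.1]
 [-2.3  0.2]
 [-2.  -0.9]
 [-1.3  0.5]
 [-1.7  1.9]
 [-2.3  0.2]
 [-0.6  0.5]
 [-1.5 -0.6]
 [-0.5  0. ]]
```

```bash
cat >> fit.py <<'E'
for y in (.2566,.254,.252,.25):
    q=f.x.copy(); q[1]=y; print(y,(res(q)**2).sum().round(1)); 
print(res(q,True).round(1))
E
python3 fit.py
```

```text
[ 0.588   0.2566  0.1239 -0.0926] 7.099993337224594
[[-2.8 -0.7]
 [-0.3  0.1]
 [-2.3  0.2]
 [-2.  -0.9]
 [-1.3  0.5]
 [-1.7  1.9]
 [-2.3  0.2]
 [-0.6  0.5]
 [-1.5 -0.6]
 [-0.5  0. ]]
0.2566 35.3
0.254 65.0
0.252 121.9
0.25 208.6
[[-11.1  -1.5]
 [ -8.4  -0.7]
 [ -1.1  -0.8]
 [ -0.8  -1.8]
 [  0.1  -0.3]
 [ -0.3   0.9]
 [  0.    0.1]
 [  1.7   0.5]
 [  0.9  -0.6]
 [ -1.2  -0.7]]
```

```bash
sed -i 's/^YAW=.*/YAW=np.deg2rad(7.0); O=np.array([0.588,0.253,0.0])/' h.py; python3 - <<'E'
from h import *
s,Rm,T,rt,dk=rep(); w=manip.get_calibration('wrist')
print('cam in tool',Rm.T@(w['origin']-s['tool_pos']),'cam axes in tool',(Rm.T@rot(w['rotation']).as_matrix()).round(3).tolist())
goal([-0.175,0,0.06]); goal([-0.165,0,0.024])
E
```

```text
t 2.08 tcp [0.366 0.224 0.298] tip ramp [-0.2002 -0.0024  0.1267] deck [-0.108  -0.0024  0.131 ] F [-0.6   1.43  0.24] Falong -0.39 w 0.0506
 rot err deg [-0.21 -0.13 -0.4 ] j [-0.38  0.22 -0.29  2.23  0.24  0.6   0.84]
cam in tool [ 0.08099135 -0.00089662  0.0305776 ] cam axes in tool [[-0.0, 0.95, 0.313], [1.0, 0.001, -0.001], [-0.001, 0.313, -0.95]]
t 2.08 tcp [0.366 0.224 0.298] tip ramp [-0.2002 -0.0024  0.1267] deck [-0.108  -0.0024  0.131 ] F [-0.6   1.43  0.24] Falong -0.39 w 0.0506
 rot err deg [-0.21 -0.13 -0.4 ] j [-0.38  0.22 -0.29  2.23  0.24  0.6   0.84]
turn units [-0.042 -0.026 -0.08 ] then shift units [-0.508  0.058  2.317]
t 2.08 tcp [0.366 0.224 0.298] tip ramp [-0.2002 -0.0024  0.1267] deck [-0.108  -0.0024  0.131 ] F [-0.6   1.43  0.24] Falong -0.39 w 0.0506
 rot err deg [-0.21 -0.13 -0.4 ] j [-0.38  0.22 -0.29  2.23  0.24  0.6   0.84]
turn units [-0.042 -0.026 -0.08 ] then shift units [-0.671  0.058  3.552]
```

Call:
apply_moves --motion '[0, 0, 0, -0.04, -0.03, -0.08, -0.08, 0, 0.44, 0, 0, 0, -0.08, 0, 0.44, 0, 0, 0, -0.08, 0, 0.44, 0, 0, 0, -0.08, 0, 0.44, 0, 0, 0, -0.08, 0, 0.44, 0, 0, 0, -0.08, 0, 0.44, 0, 0, 0, -0.08, 0, 0.44, 0, 0, 0, -0.08, 0, 0.44, 0, 0, 0, 0, 0, 0, 0, 0, 0, 0, 0, 0, 0, 0, 0, 0, 0, 0, 0, 0, 0, 0, 0, 0, 0, 0, 0]' --gripper 0.53

```text
time_s: 3.17
tool_pos: [0.3992, 0.2302, 0.1974]
tcp_rot: [0.071, -0.063, 0.995, 0.005]
contact_force: [-0.6, -0.5, -0.8]
width: 0.0399
```

```bash
sed -i 's/^YAW=.*/YAW=np.deg2rad(7.0); O=np.array([0.588,0.252,0.0])/' h.py; python3 - <<'E'
from h import *
goal([-0.165,0,0.023])
w=manip.get_calibration('wrist')
snap('wrist','w2.png'); snap('scene','s2.png')
crop('s2.png','s2c.png',205,180,120,75,6)
print(proj(w,ramp([[-.143,.065,.006],[-.143,-.065,.006],[-.143,.047,.023],[-.143,-.047,.023]])).round(0))
E
```

```text
t 3.17 tcp [0.3992 0.2302 0.1974] tip ramp [-0.1655  0.0016  0.0262] deck [-0.0876  0.0016  0.0266] F [-0.55 -0.5  -0.85] Falong -0.72 w 0.0399
 rot err deg [0.1  0.15 0.24] j [-0.45  0.46 -0.18  2.21  0.4   0.38  0.72]
turn units [0.02  0.03  0.048] then shift units [-0.016 -0.044  0.107]
[[403. 298.]
 [150. 297.]
 [376. 321.]
 [177. 321.]]
```

View pics/w2.png

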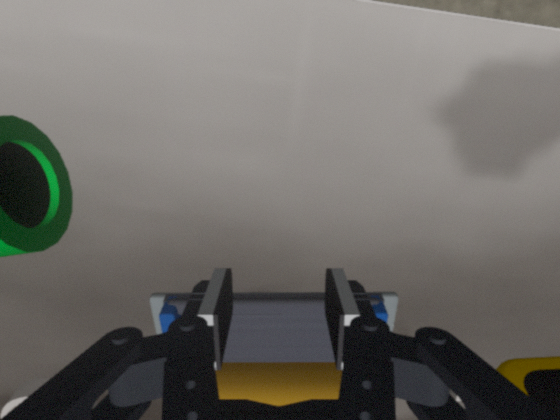

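View pics/s2c.png

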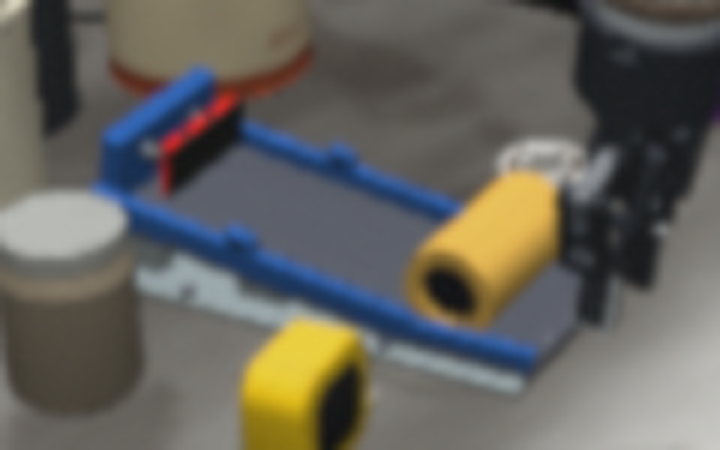

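Predicted base corners are (403,298) and (150,297); in the wrist image they are at (396,294) and (152,294). The ramp fit is good to about 2 mm, and the fingers straddle the lane centre. Closing most of the gap now.

Call:
apply_moves --motion '[-0.118, -0.008, 0.028, 0, 0, 0, -0.118, -0.008, 0.028, 0, 0, 0, -0.118, -0.008, 0.028, 0, 0, 0, -0.118, -0.008, 0.028, 0, 0, 0, -0.118, -0.008, 0.028, 0, 0, 0, -0.118, -0.008, 0.028, 0, 0, 0, -0.118, -0.008, 0.028, 0, 0, 0, -0.06, -0.008, 0.015, 0, 0, 0, 0, 0, 0, 0, 0, 0, 0, 0, 0, 0, 0, 0, 0, 0, 0, 0, 0, 0, 0, 0, 0, 0, 0, 0]'

```text
time_s: 4.27
tool_pos: [0.4264, 0.231, 0.194]
tcp_rot: [0.07, -0.063, 0.996, 0.005]
contact_force: [-0.0, 0.0, 0.5]
width: 0.0403
```

```bash
python3 - <<'E'
from h import *
goal([-0.137,0,0.023])
snap('wrist','w3.png'); snap('scene','s3.png')
crop('s3.png','s3c.png',245,190,80,60,9)
E
```

```text
t 4.27 tcp [0.4264 0.231  0.194 ] tip ramp [-0.1387 -0.0011  0.0227] deck [-0.0616 -0.0011  0.0195] F [-0.04  0.03  0.51] Falong 0.04 w 0.0403
 rot err deg [0.04 0.07 0.2 ] j [-0.42  0.5  -0.19  2.16  0.39  0.4   0.76]
turn units [0.008 0.014 0.04 ] then shift units [-0.065  0.04  -0.001]
```

View pics/w3.png

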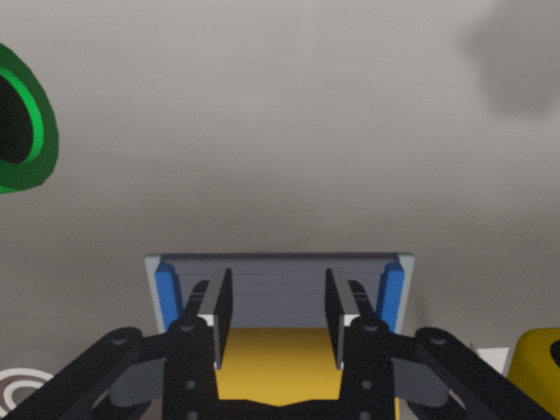

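View pics/s3c.png

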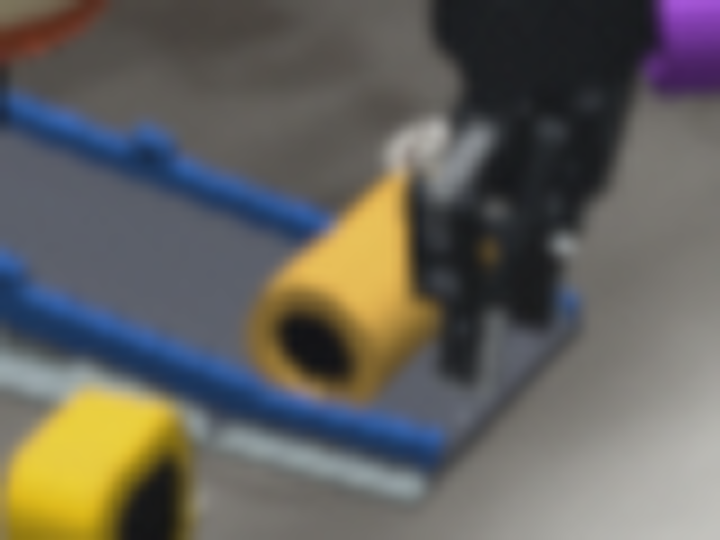

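Call:
apply_moves --motion '[-0.05, 0.002, 0.007, 0, 0, 0, -0.05, 0.002, 0.007, 0, 0, 0, -0.05, 0.002, 0.007, 0, 0, 0, -0.05, 0.002, 0.007, 0, 0, 0, -0.05, 0.002, 0.007, 0, 0, 0, -0.05, 0.002, 0.007, 0, 0, 0, -0.05, 0.002, 0.007, 0, 0, 0, -0.05, 0.002, 0.007, 0, 0, 0, -0.05, 0.002, 0.007, 0, 0, 0, -0.05, 0.002, 0.007, 0, 0, 0, -0.05, 0.002, 0.007, 0, 0, 0, -0.05, 0.002, 0.007, 0, 0, 0, -0.05, 0.002, 0.007, 0, 0, 0, -0.05, 0.002, 0.007, 0, 0, 0, -0.05, 0.002, 0.007, 0, 0, 0, -0.05, 0.002, 0.007, 0, 0, 0, -0.05, 0.002, 0.007, 0, 0, 0, -0.05, 0, 0, 0, 0, 0, -0.05, 0, 0, 0, 0, 0, -0.05, 0, 0, 0, 0, 0]'

```text
time_s: 6.03
tool_pos: [0.4562, 0.2357, 0.1946]
tcp_rot: [0.07, -0.063, 0.996, 0.004]
contact_force: [-1.6, -0.5, 0.7]
width: 0.0403
```

```bash
python3 - <<'E'
from h import *
rep()
snap('wrist','w4.png'); snap('scene','s4.png')
crop('s4.png','s4c.png',235,185,90,65,8)
E
```

```text
t 6.03 tcp [0.4562 0.2357 0.1946] tip ramp [-0.1086  0.      0.0233] deck [-0.0317  0.      0.0159] F [-1.58 -0.52  0.65] Falong -1.53 w 0.0403
 rot err deg [0.03 0.04 0.2 ] j [-0.38  0.53 -0.2   2.09  0.38  0.43  0.81]
```

View pics/w4.png

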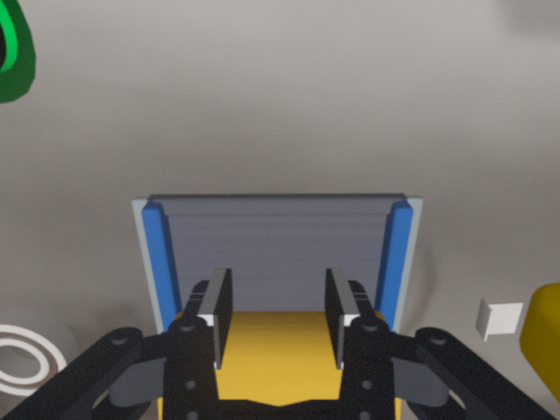

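View pics/s4c.png

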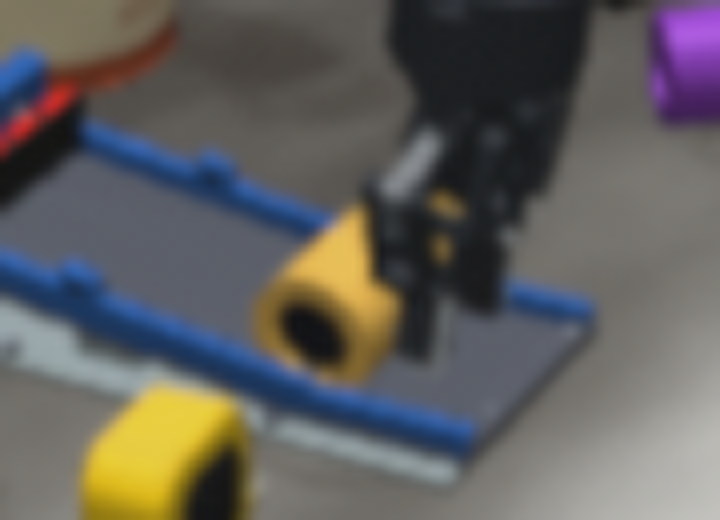

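The sleeve is in contact (about 1.5 N) at the foot of the incline. I'll keep going up the slope while lowering the tips slightly onto the deck-parallel path.

Call:
apply_moves --motion '[-0.055, 0, 0.006, 0, 0, 0, -0.06, 0, 0.007, 0, 0, 0, -0.065, 0, 0.007, 0, 0, 0, -0.07, 0, 0.007, 0, 0, 0, -0.07, 0, 0.007, 0, 0, 0, -0.07, 0, 0.007, 0, 0, 0, -0.07, 0, 0.007, 0, 0, 0, -0.07, 0, 0.007, 0, 0, 0, -0.07, 0, 0.007, 0, 0, 0, -0.07, 0, 0.007, 0, 0, 0, -0.07, 0, 0.007, 0, 0, 0, -0.07, 0, 0.007, 0, 0, 0, -0.07, 0, 0.007, 0, 0, 0, -0.07, 0, 0.007, 0, 0, 0, -0.07, 0, 0.007, 0, 0, 0, -0.07, 0, 0.007, 0, 0, 0, -0.07, 0, 0.007, 0, 0, 0, -0.07, 0, 0.007, 0, 0, 0, -0.07, 0, 0.007, 0, 0, 0, -0.07, 0, 0.007, 0, 0, 0]'

```text
time_s: 7.8
tool_pos: [0.4976, 0.2409, 0.1964]
tcp_rot: [0.07, -0.063, 0.996, 0.005]
contact_force: [-2.3, -0.0, 0.6]
width: 0.0402
```

```bash
python3 - <<'E'
from h import *
rep()
snap('scene','s5.png')
crop('s5.png','s5c.png',215,170,100,75,7)
E
```

```text
t 7.8 tcp [0.4976 0.2409 0.1964] tip ramp [-0.0668  0.0002  0.0251] deck [0.01   0.0002 0.0118] F [-2.28 -0.02  0.57] Falong -2.16 w 0.0402
 rot err deg [0.05 0.08 0.18] j [-0.34  0.57 -0.21  1.99  0.37  0.48  0.86]
```

View pics/s5c.png

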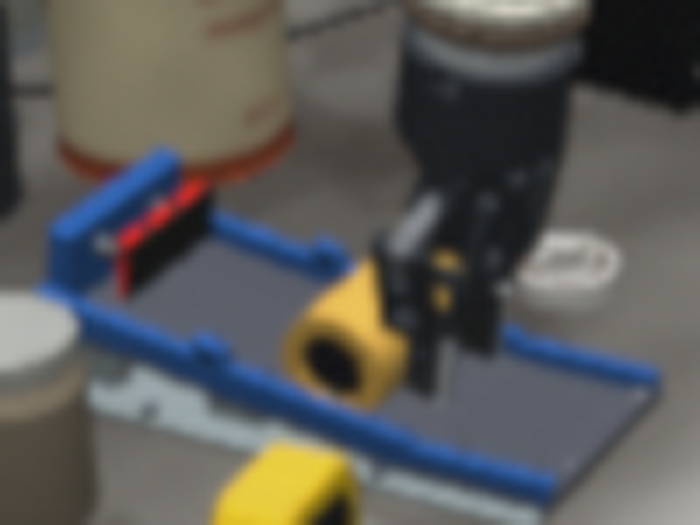

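Call:
apply_moves --motion '[-0.07, 0, 0.002, 0, 0, 0, -0.07, 0, 0.002, 0, 0, 0, -0.07, 0, 0.002, 0, 0, 0, -0.07, 0, 0.002, 0, 0, 0, -0.07, 0, 0.002, 0, 0, 0, -0.07, 0, 0.002, 0, 0, 0, -0.07, 0, 0.002, 0, 0, 0, -0.07, 0, 0.002, 0, 0, 0, -0.07, 0, 0.002, 0, 0, 0, -0.07, 0, 0.002, 0, 0, 0, -0.07, 0, 0, 0, 0, 0, -0.07, 0, 0, 0, 0, 0, -0.07, 0, 0, 0, 0, 0, -0.07, 0, 0, 0, 0, 0, -0.07, 0, 0, 0, 0, 0, -0.07, 0, 0, 0, 0, 0, -0.07, 0, 0, 0, 0, 0, -0.07, 0, 0, 0, 0, 0, -0.07, 0, 0, 0, 0, 0, -0.07, 0, 0, 0, 0, 0]'

```text
time_s: 9.52
tool_pos: [0.5389, 0.2461, 0.2017]
tcp_rot: [0.07, -0.063, 0.996, 0.005]
contact_force: [-2.8, -0.4, 1.0]
width: 0.0403
```

```bash
python3 - <<'E'
from h import *
rep()
snap('scene','s6.png')
crop('s6.png','s6c.png',215,170,100,75,7)
E
```

```text
t 9.52 tcp [0.5389 0.2461 0.2017] tip ramp [-0.0251  0.0003  0.0304] deck [0.052  0.0003 0.0113] F [-2.82 -0.36  0.97] Falong -2.68 w 0.0403
 rot err deg [0.04 0.08 0.18] j [-0.31  0.61 -0.23  1.89  0.36  0.54  0.91]
```

View pics/s6c.png

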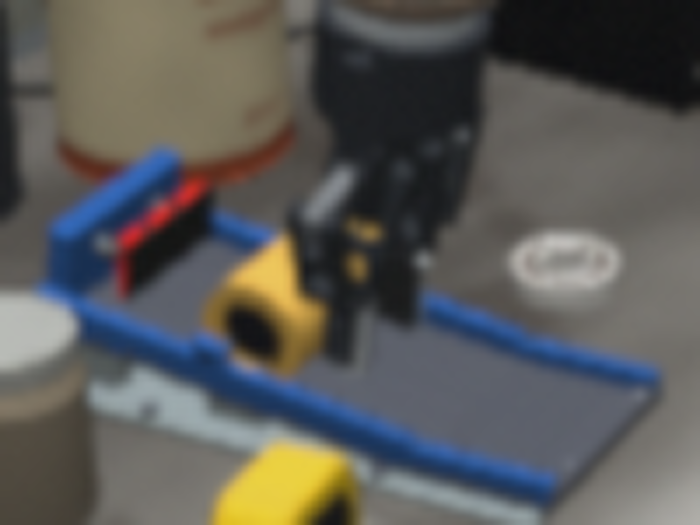

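Call:
apply_moves --motion '[-0.07, 0, 0, 0, 0, 0, -0.07, 0, 0, 0, 0, 0, -0.07, 0, 0, 0, 0, 0, -0.07, 0, 0, 0, 0, 0, -0.07, 0, 0, 0, 0, 0, -0.07, 0, 0, 0, 0, 0, -0.07, 0, 0, 0, 0, 0, -0.07, 0, 0, 0, 0, 0, -0.07, 0, 0, 0, 0, 0, -0.07, 0, 0, 0, 0, 0, -0.07, 0, 0, 0, 0, 0, -0.07, 0, 0, 0, 0, 0, -0.065, 0, 0, 0, 0, 0, -0.06, 0, 0, 0, 0, 0, -0.055, 0, 0, 0, 0, 0, -0.05, 0, 0, 0, 0, 0, -0.045, 0, 0, 0, 0, 0, -0.04, 0, 0, 0, 0, 0, -0.035, 0, 0, 0, 0, 0, -0.03, 0, 0, 0, 0, 0]'

```text
time_s: 11.23
tool_pos: [0.5748, 0.2506, 0.2069]
tcp_rot: [0.07, -0.063, 0.996, 0.005]
contact_force: [-1.9, 0.7, 1.2]
width: 0.04
```

```bash
python3 - <<'E'
from h import *
rep()
snap('scene','s7.png')
crop('s7.png','s7c.png',215,170,80,60,9)
E
```

```text
t 11.23 tcp [0.5748 0.2506 0.2069] tip ramp [0.011  0.0004 0.0356] deck [0.0885 0.0004 0.0114] F [-1.87  0.67  1.19] Falong -1.6 w 0.04
 rot err deg [0.05 0.08 0.18] j [-0.29  0.65 -0.24  1.81  0.35  0.59  0.95]
```

View pics/s7c.png

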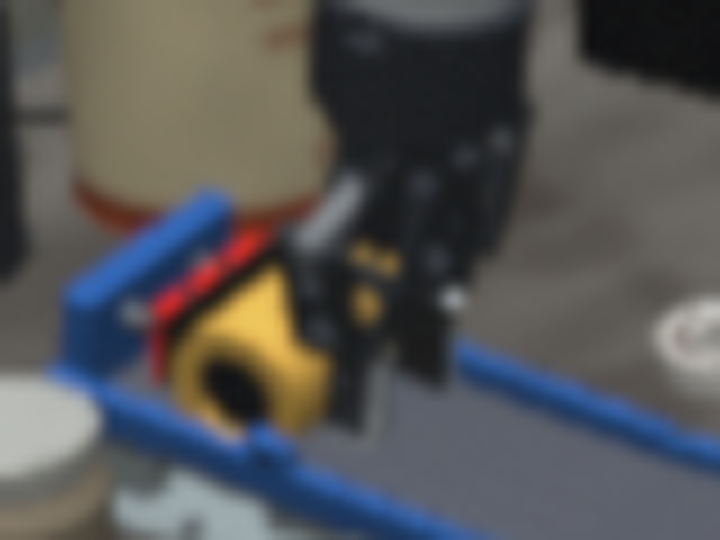

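Call:
apply_moves --motion '[-0.03, 0, 0, 0, 0, 0, -0.03, 0, 0, 0, 0, 0, -0.03, 0, 0, 0, 0, 0, -0.03, 0, 0, 0, 0, 0, -0.03, 0, 0, 0, 0, 0, -0.03, 0, 0, 0, 0, 0, -0.03, 0, 0, 0, 0, 0, -0.03, 0, 0, 0, 0, 0, -0.03, 0, 0, 0, 0, 0, -0.03, 0, 0, 0, 0, 0, 0, 0, 0, 0, 0, 0, 0, 0, 0, 0, 0, 0]'

```text
time_s: 12.28
tool_pos: [0.5829, 0.2518, 0.2078]
tcp_rot: [0.07, -0.063, 0.996, 0.004]
contact_force: [-5.2, 0.2, 1.4]
width: 0.0402
```

```bash
python3 - <<'E'
from h import *
rep()
snap('scene','s8.png')
crop('s8.png','s8c.png',215,170,80,60,9)
rep()
E
```

```text
t 12.28 tcp [0.5829 0.2518 0.2078] tip ramp [0.019  0.0005 0.0365] deck [0.0965 0.0005 0.0112] F [-5.17  0.22  1.44] Falong -4.86 w 0.0402
 rot err deg [0.03 0.   0.2 ] j [-0.28  0.66 -0.24  1.78  0.35  0.61  0.96]
t 12.33 tcp [0.5829 0.2518 0.2078] tip ramp [0.019  0.0005 0.0365] deck [0.0965 0.0005 0.0112] F [-5.37 -1.32  2.12] Falong -5.14 w 0.0399
 rot err deg [0.03 0.01 0.2 ] j [-0.28  0.66 -0.24  1.78  0.35  0.61  0.96]
```

View pics/s8c.png

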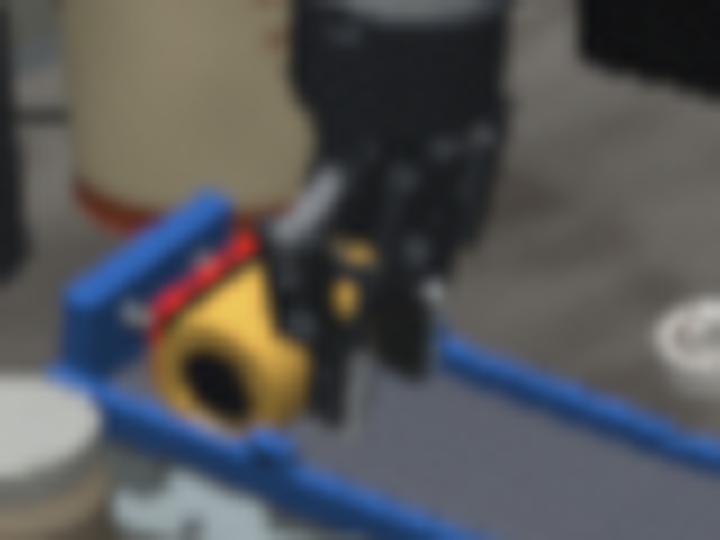

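Call:
apply_moves --motion '[-0.02, 0, 0, 0, 0, 0, -0.02, 0, 0, 0, 0, 0, -0.02, 0, 0, 0, 0, 0, -0.02, 0, 0, 0, 0, 0, -0.02, 0, 0, 0, 0, 0, 0, 0, 0, 0, 0, 0, 0, 0, 0, 0, 0, 0]'

```text
time_s: 12.92
tool_pos: [0.5852, 0.2523, 0.208]
tcp_rot: [0.069, -0.063, 0.996, 0.004]
contact_force: [-6.5, -0.8, 2.1]
width: 0.0404
```

```bash
python3 - <<'E'
from h import *
rep()
snap('scene','s9.png')
crop('s9.png','s9c.png',215,170,80,60,9)
rep()
E
```

```text
t 12.92 tcp [0.5852 0.2523 0.208 ] tip ramp [0.0211 0.0007 0.0366] deck [0.0986 0.0007 0.011 ] F [-6.51 -0.83  2.07] Falong -6.21 w 0.0404
 rot err deg [ 0.02 -0.08  0.22] j [-0.28  0.66 -0.24  1.78  0.34  0.61  0.96]
t 12.97 tcp [0.5852 0.2523 0.208 ] tip ramp [0.0211 0.0007 0.0366] deck [0.0986 0.0007 0.011 ] F [-6.33 -1.43  3.03] Falong -5.97 w 0.0402
 rot err deg [ 0.02 -0.08  0.22] j [-0.28  0.66 -0.24  1.78  0.34  0.61  0.96]
```

View pics/s9c.png

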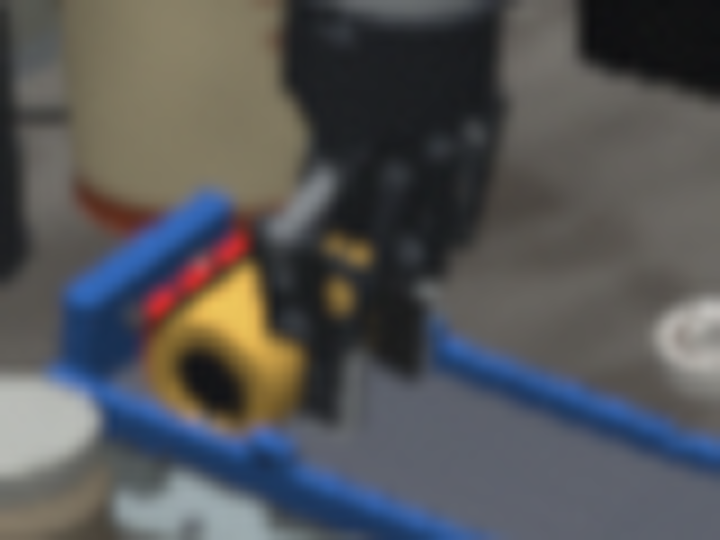

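Call:
apply_moves --motion '[-0.02, 0, 0, 0, 0, 0, -0.02, 0, 0, 0, 0, 0, -0.02, 0, 0, 0, 0, 0, -0.02, 0, 0, 0, 0, 0, -0.02, 0, 0, 0, 0, 0, 0, 0, 0, 0, 0, 0, 0, 0, 0, 0, 0, 0]'

```text
time_s: 13.55
tool_pos: [0.5878, 0.2526, 0.2083]
tcp_rot: [0.069, -0.063, 0.996, 0.004]
contact_force: [-7.4, -0.3, 2.4]
width: 0.04
```

```bash
python3 - <<'E'
from h import *
rep()
snap('scene','s10.png')
crop('s10.png','s10c.png',215,170,80,60,9)
rep()
# red plate centroid shift across frames, left part only
for f in ('s6','s7','s8','s9','s10'):
    im=cv2.imread(f'pics/{f}.png')[190:216,225:243].astype(int)
    m=((im[:,:,2]>120)&(im[:,:,1]<70)&(im[:,:,0]<80)); v,u=np.nonzero(m); print(f,len(u),u.mean().round(2),v.mean().round(2))
s=manip.get_calibration('scene'); print('px for 0/6/12mm', proj(s,ramp(deck2ramp([[.165,.03,.041],[.171,.03,.041],[.177,.03,.041]]))).round(2))
# red/blue gap: profile
E
```

```text
t 13.55 tcp [0.5878 0.2526 0.2083] tip ramp [0.0236 0.0007 0.0369] deck [0.1011 0.0007 0.0109] F [-7.44 -0.32  2.43] Falong -7.02 w 0.04
 rot err deg [ 0.01 -0.13  0.22] j [-0.28  0.67 -0.24  1.77  0.34  0.62  0.96]
t 13.6 tcp [0.5878 0.2526 0.2083] tip ramp [0.0236 0.0007 0.0369] deck [0.1011 0.0007 0.0109] F [-8.74 -0.64  2.96] Falong -8.25 w 0.0403
 rot err deg [ 0.01 -0.13  0.22] j [-0.28  0.67 -0.24  1.77  0.34  0.62  0.96]
s6 32 12.22 10.22
s7 33 12.15 10.24
s8 33 11.67 10.82
s9 33 11.12 10.45
s10 34 10.62 10.09
px for 0/6/12mm [[233.07 203.47]
 [231.51 202.85]
 [229.96 202.22]]
```

View pics/s10c.png

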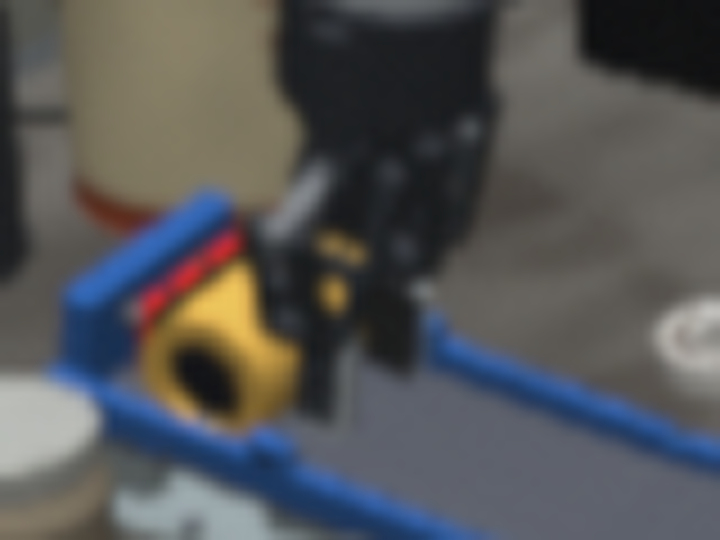

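Call:
apply_moves --motion '[-0.02, 0, 0, 0, 0, 0, -0.02, 0, 0, 0, 0, 0, -0.02, 0, 0, 0, 0, 0, -0.02, 0, 0, 0, 0, 0, -0.02, 0, 0, 0, 0, 0, 0, 0, 0, 0, 0, 0, 0, 0, 0, 0, 0, 0]'

```text
time_s: 14.18
tool_pos: [0.5903, 0.253, 0.2084]
tcp_rot: [0.068, -0.063, 0.996, 0.004]
contact_force: [-9.4, -1.1, 3.1]
width: 0.0402
```

```bash
python3 - <<'E'
from h import *
rep()
snap('scene','s11.png')
crop('s11.png','s11c.png',215,170,80,60,9)
rep()
from scipy.ndimage import gaussian_filter
for f in ('s5','s6','s7','s8','s9','s10','s11'):
    im=cv2.imread(f'pics/{f}.png').astype(float)
    r=np.clip(im[:,:,2]-np.maximum(im[:,:,1],im[:,:,0])-25,0,None)[194:216,224:246]
    # per-row left edge: half-max subpixel, on upsampled
    up=cv2.resize(r,None,fx=8,fy=8,interpolation=cv2.INTER_CUBIC)
    m=up>35
    # leftmost extent along direction of plate travel
    v,u=np.nonzero(m); p=u*0.928+v*0.371   # along downslope px dir (+u,+v)
    print(f,'travel-dir 2% pctl px',(np.percentile(p,2)/8).round(2), 'leftmost',(np.percentile(u,1)/8).round(2))
E
```

```text
t 14.18 tcp [0.5903 0.253  0.2084] tip ramp [0.0259 0.0007 0.0371] deck [0.1034 0.0007 0.0108] F [-9.37 -1.1   3.09] Falong -8.91 w 0.0402
 rot err deg [-0.   -0.19  0.23] j [-0.28  0.67 -0.25  1.76  0.34  0.62  0.97]
t 14.23 tcp [0.5904 0.253  0.2085] tip ramp [0.026  0.0007 0.0371] deck [0.1035 0.0007 0.0108] F [-9.49 -0.59  2.77] Falong -9.02 w 0.0404
 rot err deg [-0.   -0.19  0.23] j [-0.28  0.67 -0.25  1.76  0.34  0.62  0.97]
s5 travel-dir 2% pctl px 11.64 leftmost 8.25
s6 travel-dir 2% pctl px 11.62 leftmost 8.25
s7 travel-dir 2% pctl px 11.63 leftmost 8.25
s8 travel-dir 2% pctl px 11.64 leftmost 8.12
s9 travel-dir 2% pctl px 10.74 leftmost 7.38
s10 travel-dir 2% pctl px 10.23 leftmost 6.88
s11 travel-dir 2% pctl px 9.65 leftmost 6.5
```

View pics/s11c.png

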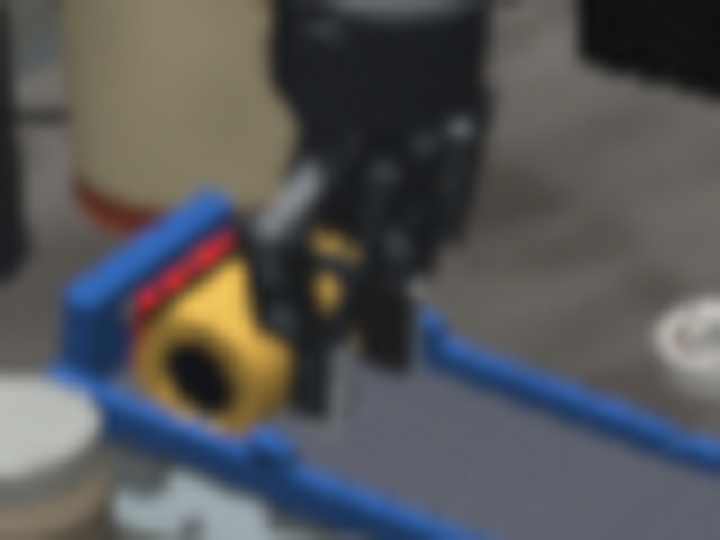

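Call:
apply_moves --motion '[-0.02, 0, 0, 0, 0, 0, -0.02, 0, 0, 0, 0, 0, -0.02, 0, 0, 0, 0, 0, -0.02, 0, 0, 0, 0, 0, -0.02, 0, 0, 0, 0, 0, 0, 0, 0, 0, 0, 0, 0, 0, 0, 0, 0, 0, 0, 0, 0, 0, 0, 0]'

```text
time_s: 14.9
tool_pos: [0.5929, 0.2534, 0.2087]
tcp_rot: [0.067, -0.063, 0.996, 0.004]
contact_force: [-11.2, -1.3, 4.2]
width: 0.04
```

```bash
cat > red.py <<'E'
from h import *
import sys
def red(f):
    im=cv2.imread(f'pics/{f}.png').astype(float)
    r=np.clip(im[:,:,2]-np.maximum(im[:,:,1],im[:,:,0])-25,0,None)[194:216,224:246]
    up=cv2.resize(r,None,fx=8,fy=8,interpolation=cv2.INTER_CUBIC)
    v,u=np.nonzero(up>35); p=u*0.928+v*0.371
    print(f,(np.percentile(p,2)/8).round(2),(np.percentile(u,1)/8).round(2))
n=sys.argv[1]
rep(); snap('scene',n+'.png'); crop(n+'.png',n+'c.png',215,170,80,60,9); rep(); red('s7');red(n)
E
python3 red.py s12
```

```text
t 14.9 tcp [0.5929 0.2534 0.2087] tip ramp [0.0283 0.0007 0.0373] deck [0.1058 0.0007 0.0106] F [-11.15  -1.26   4.22] Falong -10.53 w 0.04
 rot err deg [-0.02 -0.25  0.24] j [-0.28  0.67 -0.25  1.76  0.34  0.63  0.97]
t 14.95 tcp [0.5929 0.2533 0.2087] tip ramp [0.0283 0.0007 0.0373] deck [0.1058 0.0007 0.0107] F [-10.73  -0.53   4.67] Falong -9.96 w 0.0404
 rot err deg [-0.02 -0.25  0.24] j [-0.28  0.67 -0.25  1.76  0.34  0.63  0.97]
s7 11.63 8.25
s12 9.21 6.0
```

View pics/s12c.png

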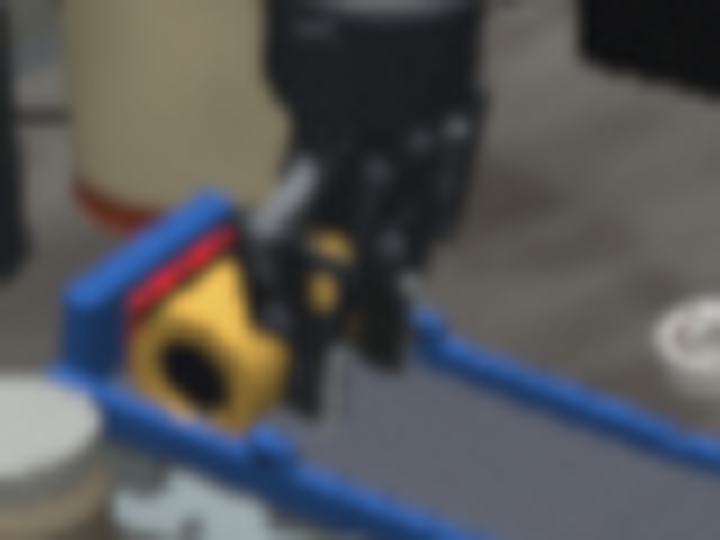

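The buffer is at about 9 mm by image shift (8.7 mm) and by tip travel (9.3 mm). The upward force component suggests the contact is above the sleeve's centre, so I'll look at it with the wrist camera.

```bash
python3 - <<'E'
from h import *
w=manip.get_calibration('wrist')
snap('wrist','w12.png'); crop('w12.png','w12c.png',150,240,260,180,3)
s=manip.state(); Rm=rot(s['tcp_rot']).as_matrix()
def T(p): return s['tool_pos']+Rm@np.array(p)
# project finger front-tip points and sleeve silhouette guess
for zt in (.155,.160,.167,.173):
    print(zt,proj(w,[T([-.011,.02,zt]),T([.011,.02,zt]),T([.011,-.02,zt])]).round(0).tolist())
print(s['wrist_torque'],s['contact_force'])
# sleeve near silhouette for deck x .144
a=np.linspace(0,2*np.pi,181)
for xs in (.140,.144,.147):
    p=proj(w,ramp(deck2ramp(np.c_[xs+.026*np.cos(a),0*a,.026+.026*np.sin(a)]))); print(xs,p[:,1].min().round(1))
E
```

```text
0.155 [[330.0, 334.0], [333.0, 285.0], [228.0, 285.0]]
0.16 [[329.0, 326.0], [331.0, 278.0], [230.0, 279.0]]
0.167 [[327.0, 316.0], [329.0, 270.0], [232.0, 270.0]]
0.173 [[325.0, 308.0], [327.0, 264.0], [234.0, 264.0]]
[-0.1664143   2.15432351  0.16140678] [-11.18888393  -0.34468307   3.62157716]
0.14 312.6
0.144 320.3
0.147 326.0
```

View pics/w12c.png

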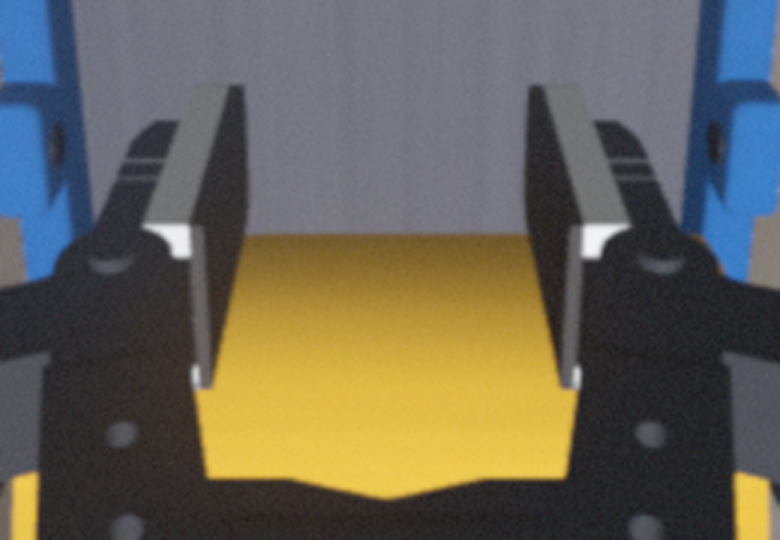

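Tips read about 4 mm short of nominal, and the sleeve's near silhouette at row ~318 puts its centre at deck x ≈ 0.143. That matches pad contact at mid-height (tip 0.1058 + 0.011 + 0.026 = 0.143) and a press of 8 to 9 mm. I'll add a little margin and settle.

Call:
apply_moves --motion '[-0.02, 0, 0, 0, 0, 0, -0.02, 0, 0, 0, 0, 0, -0.02, 0, 0, 0, 0, 0, 0, 0, 0, 0, 0, 0, 0, 0, 0, 0, 0, 0, 0, 0, 0, 0, 0, 0, 0, 0, 0, 0, 0, 0, 0, 0, 0, 0, 0, 0, 0, 0, 0, 0, 0, 0, 0, 0, 0, 0, 0, 0]'

```text
time_s: 15.83
tool_pos: [0.5943, 0.2536, 0.2088]
tcp_rot: [0.067, -0.063, 0.996, 0.004]
contact_force: [-11.5, -0.7, 3.8]
width: 0.0404
```

```bash
python3 red.py s13; python3 -c "
from h import *
snap('top','t13.png'); crop('t13.png','t13c.png',195,160,150,105,5)"; cp pics/s13.png pics/s13v.png
```

```text
t 15.83 tcp [0.5943 0.2536 0.2088] tip ramp [0.0297 0.0007 0.0374] deck [0.1072 0.0007 0.0106] F [-11.49  -0.66   3.83] Falong -10.84 w 0.0404
 rot err deg [-0.03 -0.29  0.25] j [-0.28  0.68 -0.25  1.75  0.34  0.63  0.97]
t 15.88 tcp [0.5944 0.2536 0.2088] tip ramp [0.0297 0.0007 0.0374] deck [0.1072 0.0007 0.0106] F [-11.37  -1.68   3.94] Falong -10.83 w 0.0403
 rot err deg [-0.03 -0.29  0.25] j [-0.28  0.68 -0.25  1.75  0.34  0.63  0.97]
s7 11.63 8.25
s13 8.72 5.5
```

View pics/s13c.png

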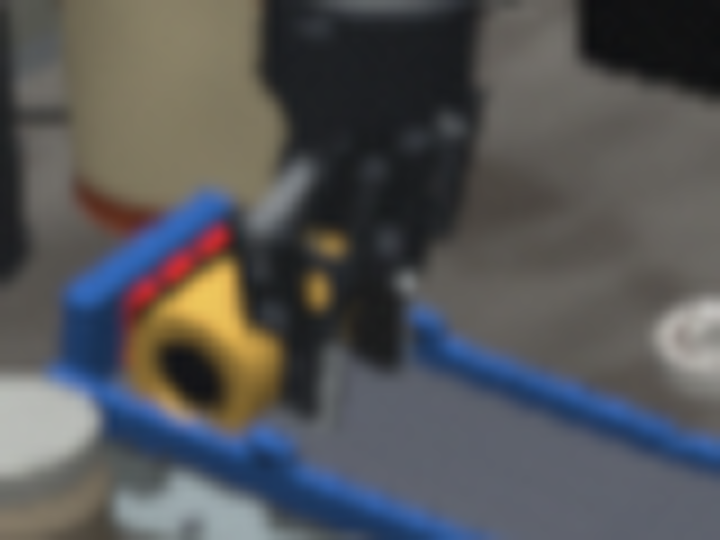

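View pics/t13c.png

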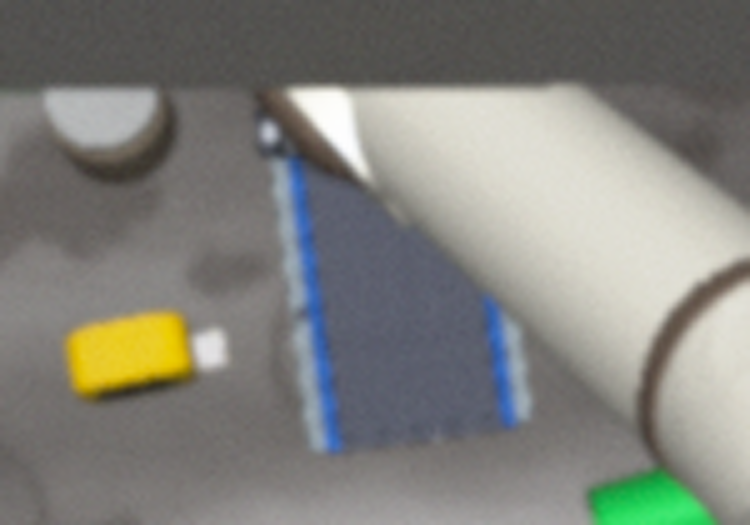

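```bash
python3 -c "
from h import *
rep(); print(manip.sign_off())"
```

```text
t 15.93 tcp [0.5944 0.2536 0.2089] tip ramp [0.0297 0.0007 0.0374] deck [0.1073 0.0007 0.0106] F [-11.65  -0.66   4.15] Falong -10.95 w 0.0402
 rot err deg [-0.02 -0.29  0.25] j [-0.28  0.68 -0.25  1.75  0.34  0.63  0.97]
the job is handed in; nothing more can be done
None
```

I pushed the sleeve slowly up the ramp with two fingertips about 40 mm apart, without gripping it. It met the buffer, and I kept pushing and handed in at 15.9 s with the fingers still holding it there.

**Buffer travel:** it is pressed about 9–10.5 mm of its 12 mm. The red plate's shift in the scene camera gives about 10.4 mm and fingertip travel since first contact gives about 10.7 mm. The absolute fit was about 1 mm lower, 8 mm against 8.7–9.3 mm from the other two measures. That comparison was made just before the final small push.

**Bystanders:** the jar, tape measure and ball bearing look unmoved. The jar and tape measure match the top view from the start. The bearing was hidden there by the arm, but it looked unmoved in the scene view.

**What didn't agree:**
- **Push force:** the final push measured about 11 N along the slope. The spring plus the slope should need only 6–7 N. I put the excess down to friction at the finger and buffer faces, but did not confirm it. The upward force on the fingers was also larger than a friction of 0.25 would explain.
- **First move:** I put turn values in the shift slots of one row. This raised the arm about 28 mm, clear of everything, and I corrected it.

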